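# Draw the chest bolt with the hooked rod

## Task

The bolt of the green chest lies in the narrow gully between its two lids, out of the gripper's reach: take the hooked rod from its wooden rest, drop its hook into the eye of the bolt and draw the bolt fully back towards you, until it stands firmly against its stop: feel for it, hold it there a moment with some 15 newtons, never more than 25. Then lay the rod back in both notches of its rest, hook down. Do not touch the bolt with the gripper and leave the tin, the jar and the sanding block where they are.

Things in the scene. Friction and masses are not known exactly. Their poses are not given: they have to be found in the camera images.
- rod_grip (a point): middle of the rod's wooden handle, a square bar 110 long, 24 wide and 24 high (mm). The rod's x axis runs along it towards the hook, z is up. A 10 mm thick round steel bar continues from both handle ends on the same axis: a 40 mm stub behind, and in front a bar that at x = 240 mm bends straight down into the hook prong. The rod weighs 160 g (varies 0.8 to 1.25 times).
- rod_tip (a point): lower, rounded end of the hook prong: 240 mm ahead of the middle of the handle and 50 mm below the rod's axis. The prong is straight, upright, 10 mm thick.
- chest: fixed green steel chest, 240 deep (x), 320 wide (y), 140 high (mm). Origin on the bench under the middle of its front face, x into the chest. Along x in the middle of its top runs a gully 50 wide, 40 deep, open above and in front, floor 100 above the bench, between two lids. The bolt lies in it, in two staples 31 high behind the eye. A strap bridges the gully's rear.
- rest_seat (a point): point on the fixed wooden rest midway between its two V notches, 85 mm above the bench: where the middle of the rod's handle lies when the rod is home. x runs along the rod towards the hook, roughly to +y. The notches, 78 mm before and behind it, 14 mm thick, 50 mm wide at the top, open upward, take the round bar at both ends of the handle, which hangs free 59 mm over the rest's base.
- tin: bystander: tin 84 mm in diameter, 100 mm high, standing on the bench; origin under its middle
- jar: bystander: small jar 52 mm in diameter, 65 mm high, standing on the chest's left (+y) lid, near the front; origin under its middle
- block: bystander: cork sanding block 110 by 65 by 30 mm on the bench; origin under its middle
- rod: the whole hooked rod; its origin is the middle of the handle, axes as for point rod_grip
- bolt: steel sliding bolt. Origin at the centre of the square eye at its near end: a level loop of 8 mm wire, opening 22 by 22 mm, open above and below, 16 mm over the gully's floor. It slides along the chest's -x (towards the robot) at a pull of about 5 N and stays where left. It starts with the eye 53 to 80 mm behind the chest's front; its rigid, unseen stop lies where the eye is 28 to 40 mm behind it.
There are look-alikes about, which are no part of the job. Of the things like the part that bears rest_seat, leave any that is blue; of the rest the larger one is meant.

How it is judged:
On the way:
1. the bolt is drawn back and held by the hook against its stop with more than 10 N (x of bolt in the frame of chest below 0.045 m and z of rod_tip in the frame of bolt below -0.003 m and contact force between rod and bolt above 10 N), for 0.3 s.
At the end, for the whole second after the job is handed in: the bolt is still drawn, its eye's centre less than 45 mm behind the chest's front, and the rod lies still in both notches of its rest: handle middle within 22 mm of the seat point, along the rest within 0.12 rad, hook down within 0.4 rad (x of bolt in the frame of chest below 0.045 m and distance between rod_grip and rest_seat below 0.022 m and angle between the x axis of rod and the x axis of rest_seat, either way round below 0.12 rad and angle between rod_grip's own z axis and vertical below 0.4 rad and linear speed of rod below 0.02 m/s); the robot touches nothing.
It fails at once if the rod and the bolt press on each other with more than 25 N (contact force between rod and bolt above 25 N).
It fails at once if the rod presses on the chest or bolt with more than 25 N (contact force between rod and chest above 25 N).
It fails at once if the gripper or arm touches the bolt (contact force between any of the fingers, the arm and bolt above 0.5 N).
It fails at once if the tin, jar or sanding block is moved by more than 15 mm (distance of any of tin, jar, block from where it was at the start of the episode above 0.015 m).
It also fails if it takes over 69 s, if anything falls off the work surface, if the arm or the gripper's body presses on something with over 40 N, if the wrist force passes 120 N, or if a joint passes its speed limit or range.

## Robot

A 7-joint arm with a two-finger parallel gripper is mounted at the origin on the work surface. World frame = base frame: x ahead of the robot, y to its left, z up, the work surface at z = 0. Lengths are in m, angles in rad, forces in N, time in s.
With the tool pointing down it reaches from about 0.4 to 0.85 m from the base axis. Payload 4.4 kg.
Tool frame: the origin (TCP) lies between the finger pads; the fingertips stand 19 mm ahead of it and the grasp point (between the pads) is the TCP (bot.finger_overhang is the distance from the TCP to the fingertips, in m); z points along the fingers, y is the direction in which the jaws open and shut (so a half turn about z gives the same grasp; the last joint's range is limited). The gripper opens to 94 mm and grips with 3 to 60 N. Pads are 16 mm wide; open, the fingers measure 119 mm over their backs; the gripper's body (75 mm by 177 mm) begins 78 mm behind the grasp point.
Start: joints at [-1.38, 0.628, 0.038, 1.517, -0.027, 0.996, -0.02], TCP at [0.165, 0.629, 0.224] pointing down, gripper open.
Joint ranges: [-3.06, 3.06], [-0.37, 2.12], [-1.25, 1.32], [0.18, 2.47], [-1.1, 4.24], [0.23, 1.98], [-2.94, 2.94]. Speed limits (rad/s): [2.57, 2.57, 3.14, 3.14, 3.14, 3.14, 3.14].

## Interface

Orientations are given as a unit quaternion [w, x, y, z].
In Python, from workcell import bot gives the robot as it stands.
- The arm moves only by the tool play_rows, never from a script. Its argument "moves" is a list that holds one entry, the list of rows, each a list of 7 numbers: the shift along the tool's x, y, z each as a share of 0.05 m, from -1 to 1, then the turn, a rotation vector about the tool's x, y, z each as a share of 0.08 rad, from -1 to 1, then the opening, from -1 (shut) to 1 (fully open). In form: [[[x, y, z, wx, wy, wz, hand], ...]]. A call has 1 to 10 rows; each row shifts and turns the commanded pose from where the row before left it, along the tool's axes as they then stand; what a row does not reach is not made up. A row lasts 1/10 s, in which the tool goes at most 50 mm and 8.59 degrees, less where a joint would pass 70% of its speed; a pose out of reach is approached as far as the arm can. A call with a number of a shift or a turn outside -1 to 1 is refused whole. A call with a gripper value outside its range is refused whole. The fingers move at their own pace and stop on an object; "force" is the grip in N (left out, the last holds). Time passes only in rows, so rows that do not move let the fingers close. It gives the time, the measured TCP pose, the force and the opening at its end, in the units of the state.
- bot.observe(): the state, without advancing time (a new reading comes with each control period).
- bot.capture(name): name is "scene" or "top" or "wrist"; returns the picture (384x512x3 uint8, red, green, blue); there is no depth.
- bot.camera_info(name): a dict with "fx", "fy", "cx", "cy" (pixels), "k1" (the pictures are not rectified: a ray, as slopes to the right and down, at radius r is drawn at 1 + k1 r^2 times it, then the intrinsics apply), "pose" (4x4, takes a point from camera to world coordinates). Camera axes: x right, y up, looking along -z (the intrinsics and any distortion apply to the point x, -y, -z); pixel columns grow to the right and rows downward; lengths in m; the calibration is good to about 2 mm. A picture is of the moment at which its call begins: read the wrist's pose just before it. camera_info takes no time and is no camera call; for the wrist camera it gives the pose at the moment of the call.
- bot.close_job(): hands the job in, once; it reports no verdict.
Trained networks look in the newest picture that a camera, given by its name, has taken for a name from the list of things; names that differ only in an ending like _2 or _b are one class to them, and where a whole thing is asked for, a point or a joint stands for the part that bears it (a point fixed in the world has none). Each returns a list of dicts, best first, with "p" (0 to 1); they miss things now and then, are a little off and sometimes report something else, mostly with a low value. They report only what shows in the picture. A call takes as long as a camera call. They do not tell look-alikes from the thing itself.
- bot.look_for(name, camera): "xyz" ([x, y, z] in m, in the coordinates of the camera as it stood for that picture, good to about 4 mm: the middle of the surface that is visible of it).
- bot.silhouettes(name, camera): "pixels" (384x512 bool, what is visible of it).
- bot.place_of(name, camera): "xyz" ([x, y, z] in m, in the coordinates of the camera as it stood for that picture, good to about 4 mm: a listed point, or the origin of a listed thing).
The state is a dict: "clock": time; "joint_pos": joint angles; "joint_vel": joint speeds; "tau": joint torques, N m; "ee_pos": TCP position; "ee_rot": TCP orientation; "wrist_force": force on the tool from outside, world axes, zero at the start; "torque": the same for the moment, N m; "gripper_width": finger opening in m.
Only numpy, scipy, OpenCV 4.12 (cv2) and the standard library are available. Lean on these libraries where they do the work, as an engineer would, in place of code of your own. Each camera call takes 0.05 s, during which the arm holds its last target. There are 200 camera calls.

## Working session

There is one attempt and no reset: what is moved stays moved. The work goes in short steps, Python scripts to look and compute and a tool call to move; the robot and the scene stay as the last step left them, time stands still between calls to the robot, and variables do not carry over. Pictures are saved under pics/ and viewed, about 8 in all and at most 12, crops included, and the job is handed in when it is done.

Besides the shell and the picture viewer there is one more tool, called as name(argument=value, ...), one argument or row to a line, values as JSON. play_rows: Moves the arm, as the interface text tells. Shift numbers are shares of 0.05 m and turn numbers shares of 0.08 rad, none past 1 either way. Its arguments: {"type":"object","properties":{"moves":{"type":"array"},"force":{"type":"number"}},"required":["moves"]}

```bash
mkdir -p pics; cat > h.py <<'E'
import numpy as np, cv2
from scipy.spatial.transform import Rotation as R
from workcell import bot
def W(cam,p):
    T=np.array(bot.camera_info(cam)["pose"]); return T[:3,:3]@np.array(p)+T[:3,3]
def snap(cam,fn=None):
    im=bot.capture(cam)
    if fn: cv2.imwrite("pics/"+fn,im[:,:,::-1])
    return im
def ray(cam,u,v):
    c=bot.camera_info(cam); xd=(u-c["cx"])/c["fx"]; yd=(v-c["cy"])/c["fy"]
    x,y=xd,yd
    for _ in range(20):
        s=1+c["k1"]*(x*x+y*y); x,y=xd/s,yd/s
    T=np.array(c["pose"]); return T[:3,3],T[:3,:3]@np.array([x,-y,-1])
def atz(cam,u,v,z):
    o,d=ray(cam,u,v); return o+d*(z-o[2])/d[2]
def px(cam,p):
    c=bot.camera_info(cam);T=np.array(c["pose"]);q=T[:3,:3].T@(np.array(p)-T[:3,3])
    x,y=q[0]/-q[2],-q[1]/-q[2];s=1+c["k1"]*(x*x+y*y)
    return c["cx"]+c["fx"]*x*s,c["cy"]+c["fy"]*y*s
def rot():
    q=bot.observe()["ee_rot"]; return R.from_quat([q[1],q[2],q[3],q[0]])
E
python3 - <<'E'
from h import *
a=snap("scene");b=snap("top")
cv2.imwrite("pics/a.png",cv2.resize(np.hstack([a,b])[:,:,::-1],(800,300)))
cv2.imwrite("pics/top.png",cv2.resize(b[:,:,::-1],(800,600)))
cv2.imwrite("pics/scene.png",cv2.resize(a[:,:,::-1],(800,600)))
np.set_printoptions(precision=4,suppress=True)
for cam in("scene","top"):
    for n in("rod_grip","rod_tip","rest_seat","chest","bolt","tin","jar","block"):
        for d in bot.place_of(n,cam)[:3]: print(cam,n,round(d["p"],2),W(cam,d["xyz"]))
s=bot.observe();print(s["clock"],s["ee_pos"],s["ee_rot"],s["gripper_width"],s["wrist_force"]);print(rot().as_matrix())
E
```

```text
scene rod_grip 0.7 [ 0.4164 -0.2327  0.086 ]
scene rod_tip 0.91 [0.3862 0.0011 0.0355]
scene rest_seat 0.98 [ 0.2465 -0.2593  0.0594]
scene rest_seat 0.95 [ 0.4101 -0.2298  0.0863]
scene rest_seat 0.86 [ 0.3008 -0.4855  0.0875]
scene bolt 0.44 [ 0.7418 -0.014   0.1226]
scene tin 0.69 [0.4153 0.1703 0.0041]
scene jar 0.55 [0.7116 0.0985 0.143 ]
scene block 0.85 [ 0.587  -0.3828  0.0025]
top rod_grip 0.76 [ 0.4129 -0.2312  0.0852]
top rest_seat 0.65 [ 0.4148 -0.2302  0.084 ]
top rest_seat 0.65 [ 0.2464 -0.2549  0.0616]
top rest_seat 0.62 [ 0.3041 -0.4851  0.0859]
top chest 0.76 [ 0.6735 -0.0126 -0.0002]
top chest 0.62 [ 0.7437 -0.0169  0.113 ]
top bolt 0.72 [ 0.7418 -0.0165  0.1133]
top tin 0.87 [0.4194 0.1695 0.0003]
top jar 0.64 [0.7115 0.0947 0.1421]
top jar 0.31 [ 0.4149 -0.2328  0.0901]
top block 0.7 [ 0.579  -0.3786 -0.0025]
0.9 [0.165  0.6287 0.2245] [-0.      0.1281  0.9918  0.    ] 0.09392139427058281 [ 0.3861 -0.2622  0.1163]
[[-0.9672  0.254  -0.    ]
 [ 0.254   0.9672  0.0001]
 [ 0.0001  0.0001 -1.    ]]
```

View pics/top.png

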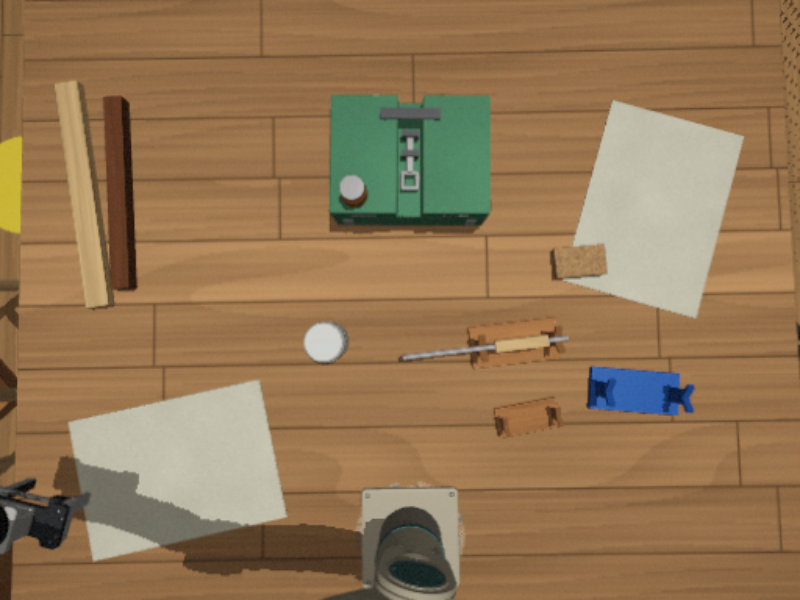

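View pics/scene.png

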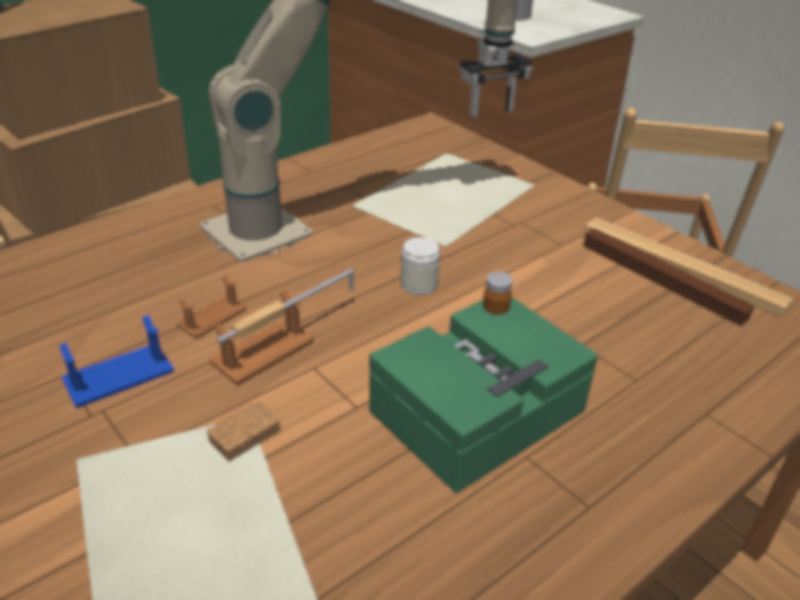

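The top view shows the rod lying in the large wooden rest, with its handle at (522,344) and its tip at (403,358) in the 800-px picture. The eye is at (409,181), and the blue rest and a smaller wooden one are decoys. The scene view agrees, hook down and pointing +y, and the network's points match too.

```bash
cat >> h.py <<'E'
import json
def down(yaw): # tool x at yaw, z down
    c,s=np.cos(yaw),np.sin(yaw); return R.from_matrix(np.array([[c,s,0],[s,-c,0],[0,0,-1.]]))
def plan(segs,hand,p0=None,r0=None):
    """segs: list of (pos, Rotation, nrows)"""
    p=np.array(bot.observe()["ee_pos"] if p0 is None else p0);r=rot() if r0 is None else r0
    out=[]
    for q,rt,n in segs:
        q=np.array(q);dv=(r.inv()*rt).as_rotvec()/n;dp=(q-p)/n
        for i in range(n):
            out.append([round(float(x),2) for x in list(r.inv().apply(dp)/.05)+list(dv/.08)]+[hand])
            r=r*R.from_rotvec(dv);p=p+dp
    for i in range(0,len(out),10): print(json.dumps(out[i:i+10]).replace(" ","").replace("-0.0,","0,").replace(".0,",","))
E
python3 - <<'E'
from h import *
plan([([.45,.30,.22],down(np.radians(130)),9),([.45,0,.22],down(np.radians(105)),7),([.413,-.232,.2],down(np.radians(96.7)),6)],1)
E
```

```text
[[-0.8,-0.55,0.01,0,0,0.86,1],[-0.83,-0.49,0.01,0,0,0.86,1],[-0.87,-0.43,0.01,0,0,0.86,1],[-0.89,-0.37,0.01,0,0,0.86,1],[-0.92,-0.31,0.01,0,0,0.86,1],[-0.93,-0.25,0.01,0,0,0.86,1],[-0.95,-0.18,0.01,0,0,0.86,1],[-0.96,-0.12,0.01,0,0,0.86,1],[-0.97,-0.05,0.01,0,0,0.86,1],[-0.66,-0.55,0,0,0,0.78,1]]
[[-0.69,-0.51,0,0,0,0.78,1],[-0.72,-0.47,0,0,0,0.78,1],[-0.75,-0.42,0,0,0,0.78,1],[-0.77,-0.37,0,0,0,0.78,1],[-0.79,-0.32,0,0,0,0.78,1],[-0.81,-0.27,0,0,0,0.78,1],[-0.72,-0.32,0.07,0,0,0.3,1],[-0.72,-0.3,0.07,0,0,0.3,1],[-0.73,-0.28,0.07,0,0,0.3,1],[-0.74,-0.27,0.07,0,0,0.3,1]]
[[-0.74,-0.25,0.07,0,0,0.3,1],[-0.75,-0.23,0.07,0,0,0.3,1]]
```

play_rows(
  moves=[
    [[-0.8, -0.55, 0.01, 0, 0, 0.86, 1], [-0.83, -0.49, 0.01, 0, 0, 0.86, 1], [-0.87, -0.43, 0.01, 0, 0, 0.86, 1], [-0.89, -0.37, 0.01, 0, 0, 0.86, 1], [-0.92, -0.31, 0.01, 0, 0, 0.86, 1], [-0.93, -0.25, 0.01, 0, 0, 0.86, 1], [-0.95, -0.18, 0.01, 0, 0, 0.86, 1], [-0.96, -0.12, 0.01, 0, 0, 0.86, 1], [-0.97, -0.05, 0.01, 0, 0, 0.86, 1], [-0.66, -0.55, 0, 0, 0, 0.78, 1]],
  ],
)

```text
clock: 1.9
ee_pos: [0.4541, 0.2545, 0.2203]
ee_rot: [0.002, 0.455, 0.891, 0.001]
wrist_force: [0.3, 0.4, 0.3]
gripper_width: 0.0943
```

play_rows(
  moves=[
    [[-0.69, -0.51, 0, 0, 0, 0.78, 1], [-0.72, -0.47, 0, 0, 0, 0.78, 1], [-0.75, -0.42, 0, 0, 0, 0.78, 1], [-0.77, -0.37, 0, 0, 0, 0.78, 1], [-0.79, -0.32, 0, 0, 0, 0.78, 1], [-0.81, -0.27, 0, 0, 0, 0.78, 1], [-0.72, -0.32, 0.07, 0, 0, 0.3, 1], [-0.72, -0.3, 0.07, 0, 0, 0.3, 1], [-0.73, -0.28, 0.07, 0, 0, 0.3, 1], [-0.74, -0.27, 0.07, 0, 0, 0.3, 1]],
  ],
)

```text
clock: 2.9
ee_pos: [0.4235, -0.1571, 0.2061]
ee_rot: [0.0, 0.648, 0.762, 0.0]
wrist_force: [1.6, -0.3, 0.6]
gripper_width: 0.0939
```

play_rows(
  moves=[
    [[-0.74, -0.25, 0.07, 0, 0, 0.3, 1], [-0.75, -0.23, 0.07, 0, 0, 0.3, 1], [0, 0, 0, 0, 0, 0, 1]],
  ],
)

```text
clock: 3.2
ee_pos: [0.4096, -0.2388, 0.1992]
ee_rot: [0.002, 0.669, 0.743, -0.001]
wrist_force: [-0.5, 0.3, 0.4]
gripper_width: 0.094
```

```bash
python3 - <<'E'
from h import *
np.set_printoptions(precision=4,suppress=True)
snap("wrist","w1.png")
for n in("rod_grip","rod_tip","rest_seat"):
    for d in bot.place_of(n,"wrist")[:3]: print(n,round(d["p"],2),W("wrist",d["xyz"]))
s=bot.observe();print(s["clock"],s["ee_pos"],np.degrees(np.arctan2(*rot().as_matrix()[[1,0],0])),s["wrist_force"],s["joint_pos"])
for p in ([.4135,-.232,.097],[.386,.001,.085],[.4135,-.232,.085]): print(px("wrist",p))
E
```

```text
rod_grip 0.97 [ 0.4103 -0.228   0.0856]
rest_seat 0.94 [ 0.2454 -0.2512  0.0588]
rest_seat 0.74 [ 0.4138 -0.227   0.0844]
3.4 [ 0.4114 -0.2316  0.1989] 96.63063742539825 [-0.0888  0.4143 -0.566 ] [ 0.1657  0.4411  0.4035  2.0347 -0.26    0.7146  0.8483]
(np.float64(256.1186180767756), np.float64(194.20618542301722))
(np.float64(255.81067596567317), np.float64(-95.95304149140901))
(np.float64(256.0287489953592), np.float64(190.96194472868729))
```

View pics/w1.png

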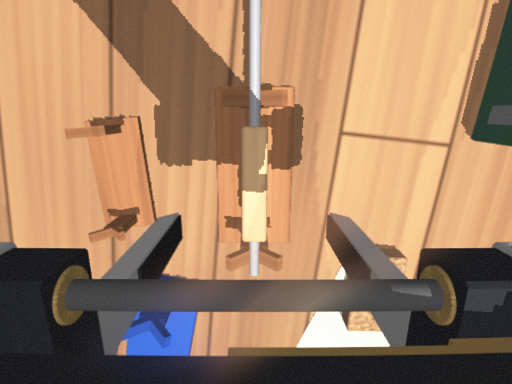

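The handle spans rows 126–242 at column 255, so it's centred between the jaws and lined up with them. It sits about 5 mm further along tool x than planned. I'll go down and grip.

play_rows(
  moves=[
    [[0.16, 0, 0.5, 0, 0, 0, 1], [0, 0, 0.6, 0, 0, 0, 1], [0, 0, 0.6, 0, 0, 0, 1], [0, 0, 0.4, 0, 0, 0, 1], [0, 0, 0.18, 0, 0, 0, 1], [0, 0, 0, 0, 0, 0, 1]],
  ],
)

```text
clock: 4.0
ee_pos: [0.41, -0.2235, 0.0843]
ee_rot: [-0.001, 0.665, 0.747, -0.0]
wrist_force: [0.1, -0.5, -1.1]
gripper_width: 0.0941
```

play_rows(
  moves=[
    [[0, 0, 0, 0, 0, 0, -1], [0, 0, 0, 0, 0, 0, -1], [0, 0, 0, 0, 0, 0, -1], [0, 0, 0, 0, 0, 0, -1], [0, 0, 0, 0, 0, 0, -1], [0, 0, 0, 0, 0, 0, -1], [0, 0, 0, 0, 0, 0, -1], [0, 0, 0, 0, 0, 0, -1]],
  ],
  force=60,
)

```text
clock: 4.8
ee_pos: [0.4101, -0.2249, 0.0849]
ee_rot: [-0.0, 0.666, 0.746, -0.0]
wrist_force: [0.1, -0.9, -0.3]
gripper_width: 0.0333
```

```bash
python3 - <<'E'
from h import *
s=bot.observe();print(s["clock"],s["ee_pos"],s["ee_rot"],s["gripper_width"],s["wrist_force"])
E
```

```text
4.8 [ 0.41009326 -0.22489648  0.08493048] [-6.43589579e-05  6.65701306e-01  7.46218311e-01 -1.13763627e-05] 0.033303134996443155 [ 0.12914794 -0.85213662 -0.25500663]
```

Not shut yet, so I'll wait, then lift.

play_rows(
  moves=[
    [[0, 0, 0, 0, 0, 0, -1], [0, 0, 0, 0, 0, 0, -1], [0, 0, 0, 0, 0, 0, -1], [0, 0, 0, 0, 0, 0, -1], [0, 0, -0.2, 0, 0, 0, -1], [0, 0, -0.4, 0, 0, 0, -1], [0, 0, -0.6, 0, 0, 0, -1], [0, 0, -0.6, 0, 0, 0, -1], [0, 0, -0.6, 0, 0, 0, -1], [0, 0, 0, 0, 0, 0, -1]],
  ],
)

```text
clock: 5.8
ee_pos: [0.4134, -0.226, 0.2088]
ee_rot: [0.004, 0.665, 0.747, 0.002]
wrist_force: [0.5, -1.0, -2.1]
gripper_width: 0.0238
```

```bash
python3 - <<'E'
from h import *
np.set_printoptions(precision=4,suppress=True)
s=bot.observe();print(s["clock"],s["ee_pos"],s["ee_rot"],s["gripper_width"],s["wrist_force"],s["torque"])
for cam in("scene","top"):
    snap(cam,"l_%s.png"%cam)
    for n in("rod_grip","rod_tip","bolt","chest"):
        for d in bot.place_of(n,cam)[:2]: print(cam,n,round(d["p"],2),W(cam,d["xyz"]))
a=cv2.imread("pics/l_scene.png")[100:300,100:300]
cv2.imwrite("pics/l.png",cv2.resize(a,(600,600)))
E
```

```text
5.8 [ 0.4134 -0.226   0.2088] [0.0044 0.6651 0.7467 0.0016] 0.023825073040485596 [ 0.5105 -1.0495 -2.0517] [-0.1285  0.031   0.0439]
scene rod_grip 0.71 [ 0.4189 -0.2344  0.2105]
scene rod_tip 0.83 [ 0.3896 -0.0033  0.1605]
scene bolt 0.69 [ 0.7442 -0.0159  0.1213]
top rod_grip 0.64 [ 0.4136 -0.2288  0.2072]
top rod_tip 0.67 [0.3861 0.0025 0.1596]
top bolt 0.49 [ 0.7445 -0.0165  0.1131]
top chest 0.63 [ 0.6755 -0.0122 -0.0006]
```

View pics/l.png

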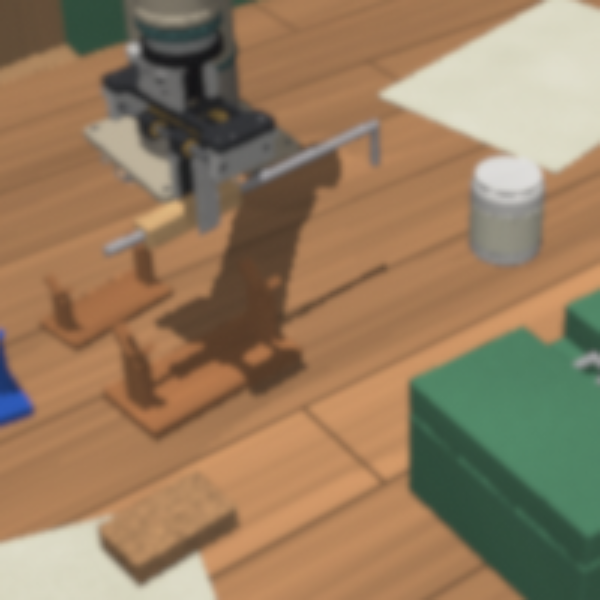

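The rod hangs level in the grip, hook down, at about (375,150) in the crop. Next I'll measure the chest's direction and the eye.

```bash
python3 - <<'E'
from h import *
np.set_printoptions(precision=4,suppress=True)
a=cv2.imread("pics/l_top.png")
cv2.imwrite("pics/c.png",cv2.resize(a[50:150,205:320],None,fx=6,fy=6,interpolation=cv2.INTER_CUBIC)[:600])
hsv=cv2.cvtColor(a,cv2.COLOR_BGR2HSV);m=((hsv[...,0]>65)&(hsv[...,0]<95)&(hsv[...,1]>90)).astype(np.uint8)
m[:,:200]=0;m[:,330:]=0;m[150:]=0
m=cv2.morphologyEx(m,cv2.MORPH_CLOSE,np.ones((15,15)))
r=cv2.minAreaRect(max(cv2.findContours(m,0,2)[0],key=cv2.contourArea));print(r)
for p in cv2.boxPoints(r): print(p,atz("top",*p,.14))
for d in bot.silhouettes("bolt","top")[:1]:
    ys,xs=np.nonzero(d["pixels"]);print(d["p"],xs.min(),xs.max(),ys.min(),ys.max())
    for y in range(ys.min(),ys.max()+1,3): print(y,xs[ys==y].mean())
print(px("top",[.7435,-.0165,.116]))
E
```

```text
((261.5, 102.5), (81.0, 101.0), 90.0)
[211.  62.] [0.9086 0.1432 0.14  ]
[312.  62.] [ 0.9024 -0.1718  0.14  ]
[312. 143.] [ 0.6479 -0.1654  0.14  ]
[211. 143.] [0.6537 0.146  0.14  ]
0.49 257 268 89 121
89 263.0
92 262.5
95 nan
98 nan
101 263.0
104 262.5
107 262.5
110 262.5
113 262.54545454545456
116 263.5
119 262.5
(np.float64(263.10460167260106), np.float64(115.26135242576214))<stdin>:12: RuntimeWarning: Mean of empty slice.
  ret = ret.dtype.type(ret / rcount)
```

View pics/c.png

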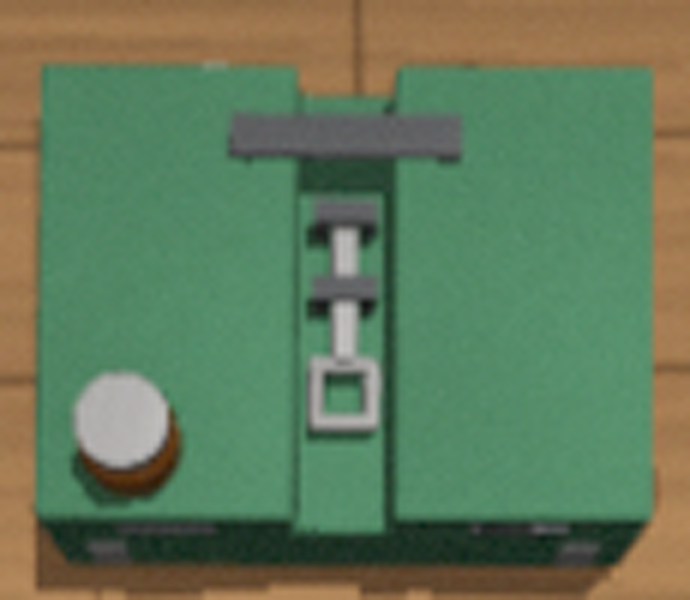

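```bash
python3 - <<'E'
from h import *
np.set_printoptions(precision=4,suppress=True)
f=lambda x,y,z: atz("top",x/6+205,y/6+50,z)
c=[f(40,65,.14),f(652,68,.14),f(652,519,.14),f(37,516,.14)]
for p in c: print(p)
d=(c[0]+c[1]-c[2]-c[3])/2;e=(c[0]+c[3]-c[1]-c[2])/2;print(np.linalg.norm(d),np.linalg.norm(e),np.degrees(np.arctan2(d[1],d[0])),np.degrees(np.arctan2(-e[0],e[1])),"front",(c[2]+c[3])/2)
print("eye",f(345,395,.12),f(345,215,.125),f(346,290,.13))
for g in (f(297,527,.1),f(387,530,.1)): print("gully",g)
# rod tip in tool frame from top & scene
E
```

```text
[0.9123 0.1411 0.14  ]
[ 0.9044 -0.177   0.14  ]
[ 0.668 -0.171  0.14 ]
[0.6755 0.1453 0.14  ]
0.23662947361901324 0.31730164481811685 -1.2311915407393053 -1.3850330915598668 front [ 0.6718 -0.0129  0.14  ]
eye [ 0.7407 -0.0145  0.12  ] [ 0.8351 -0.0162  0.125 ] [ 0.7936 -0.016   0.13  ]
gully [0.6751 0.0122 0.1   ]
gully [ 0.6726 -0.0357  0.1   ]
```

```bash
python3 - <<'E'
from h import *
plan([([.44,-.226,.25],down(np.radians(30)),16),([.507,-.009,.25],down(np.radians(-1.3)),9)],-1)
E
```

```text
[[-0.01,0.04,-0.06,0,0,0.91,-1],[0,0.04,-0.06,0,0,0.91,-1],[0,0.04,-0.06,0,0,0.91,-1],[0,0.04,-0.06,0,0,0.91,-1],[0.01,0.04,-0.06,0,0,0.91,-1],[0.01,0.04,-0.06,0,0,0.91,-1],[0.01,0.04,-0.06,0,0,0.91,-1],[0.01,0.04,-0.06,0,0,0.91,-1],[0.02,0.03,-0.06,0,0,0.91,-1],[0.02,0.03,-0.06,0,0,0.91,-1]]
[[0.02,0.03,-0.06,0,0,0.91,-1],[0.02,0.03,-0.06,0,0,0.91,-1],[0.02,0.03,-0.06,0,0,0.91,-1],[0.03,0.03,-0.06,0,0,0.91,-1],[0.03,0.02,-0.06,0,0,0.91,-1],[0.03,0.02,-0.06,0,0,0.91,-1],[0.37,-0.34,0,0,0,0.76,-1],[0.35,-0.36,0,0,0,0.76,-1],[0.33,-0.39,0,0,0,0.76,-1],[0.3,-0.4,0,0,0,0.76,-1]]
[[0.28,-0.42,0,0,0,0.76,-1],[0.25,-0.44,0,0,0,0.76,-1],[0.22,-0.45,0,0,0,0.76,-1],[0.2,-0.47,0,0,0,0.76,-1],[0.17,-0.48,0,0,0,0.76,-1]]
```

play_rows(
  moves=[
    [[-0.01, 0.04, -0.06, 0, 0, 0.91, -1], [0, 0.04, -0.06, 0, 0, 0.91, -1], [0, 0.04, -0.06, 0, 0, 0.91, -1], [0, 0.04, -0.06, 0, 0, 0.91, -1], [0.01, 0.04, -0.06, 0, 0, 0.91, -1], [0.01, 0.04, -0.06, 0, 0, 0.91, -1], [0.01, 0.04, -0.06, 0, 0, 0.91, -1], [0.01, 0.04, -0.06, 0, 0, 0.91, -1], [0.02, 0.03, -0.06, 0, 0, 0.91, -1], [0.02, 0.03, -0.06, 0, 0, 0.91, -1]],
  ],
)

```text
clock: 7.35
ee_pos: [0.4299, -0.2253, 0.2348]
ee_rot: [-0.0, 0.888, 0.459, -0.0]
wrist_force: [-0.8, 0.2, -2.1]
gripper_width: 0.0237
```

play_rows(
  moves=[
    [[0.02, 0.03, -0.06, 0, 0, 0.91, -1], [0.02, 0.03, -0.06, 0, 0, 0.91, -1], [0.02, 0.03, -0.06, 0, 0, 0.91, -1], [0.03, 0.03, -0.06, 0, 0, 0.91, -1], [0.03, 0.02, -0.06, 0, 0, 0.91, -1], [0.03, 0.02, -0.06, 0, 0, 0.91, -1], [0.37, -0.34, 0, 0, 0, 0.76, -1], [0.35, -0.36, 0, 0, 0, 0.76, -1], [0.33, -0.39, 0, 0, 0, 0.76, -1], [0.3, -0.4, 0, 0, 0, 0.76, -1]],
  ],
)

```text
clock: 8.35
ee_pos: [0.4716, -0.1287, 0.2527]
ee_rot: [-0.0, 0.991, 0.137, -0.0]
wrist_force: [-0.3, -0.7, -2.5]
gripper_width: 0.0239
```

play_rows(
  moves=[
    [[0.28, -0.42, 0, 0, 0, 0.76, -1], [0.25, -0.44, 0, 0, 0, 0.76, -1], [0.22, -0.45, 0, 0, 0, 0.76, -1], [0.2, -0.47, 0, 0, 0, 0.76, -1], [0.17, -0.48, 0, 0, 0, 0.76, -1], [0, 0, 0, 0, 0, 0, -1], [0, 0, 0, 0, 0, 0, -1]],
  ],
)

```text
clock: 9.05
ee_pos: [0.5093, -0.0087, 0.2525]
ee_rot: [0.0, 1.0, -0.013, -0.001]
wrist_force: [-0.3, -0.6, -1.4]
gripper_width: 0.0237
```

```bash
python3 - <<'E'
from h import *
np.set_printoptions(precision=4,suppress=True)
s=bot.observe();print(s["clock"],s["ee_pos"],s["ee_rot"],s["gripper_width"],s["wrist_force"],s["torque"],s["joint_pos"])
print("yaw",np.degrees(np.arctan2(*rot().as_matrix()[[1,0],0])))
snap("wrist","w2.png")
for cam in("scene","top","wrist"):
    if cam!="wrist": snap(cam,"m_%s.png"%cam)
    for n in("rod_grip","rod_tip","bolt","jar"):
        for d in bot.place_of(n,cam)[:2]: print(cam,n,round(d["p"],2),W(cam,d["xyz"]))
a=cv2.imread("pics/m_top.png")[50:170,205:320];b=cv2.imread("pics/w2.png")
cv2.imwrite("pics/d.png",np.hstack([cv2.resize(a,(460,480)),cv2.resize(b,(340,255)).repeat(1,0) if 0 else cv2.copyMakeBorder(cv2.resize(b,(340,255)),0,225,0,0,0)]))
print(px("wrist",[.742,-.0145,.116]))
E
```

```text
9.05 [ 0.5093 -0.0087  0.2525] [ 0.0003  0.9999 -0.0125 -0.0005] 0.023707515352413746 [-0.2676 -0.6486 -1.4182] [-0.0196  0.2126  0.0002] [-0.6693  0.5621  0.9817  1.8837 -0.5542  0.9983 -1.0389]
yaw -1.4367943021386185
scene rod_grip 0.79 [ 0.5058 -0.0106  0.2554]
scene rod_tip 0.78 [ 0.7421 -0.0217  0.2042]
scene bolt 0.48 [ 0.7429 -0.0149  0.1202]
scene jar 0.64 [0.7084 0.0975 0.1433]
top bolt 0.58 [ 0.7436 -0.0166  0.1106]
top jar 0.72 [0.7108 0.094  0.1423]
top jar 0.53 [ 0.58   -0.3774 -0.0001]
wrist rod_grip 0.72 [ 0.5043 -0.0101  0.252 ]
(np.float64(252.96195060209212), np.float64(-76.97839717512204))
```

View pics/d.png

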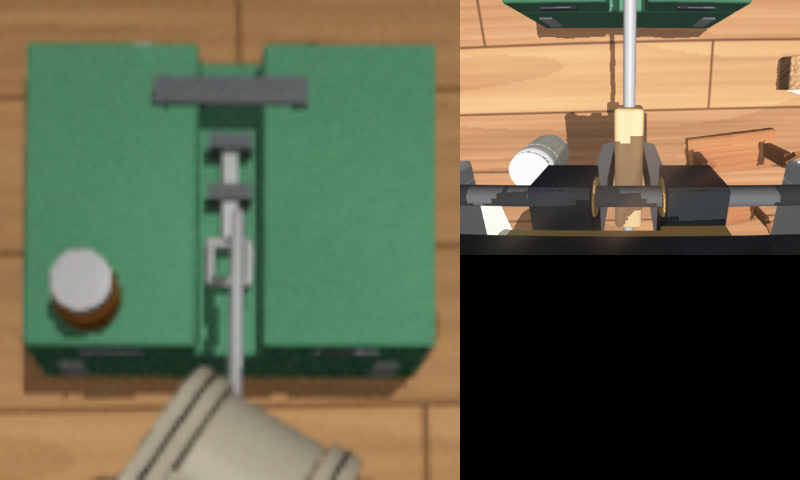

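The left half shows the rod's front end at (237,207) in the crop, and the eye centre at (229,262). The rod stands about 130 mm above the eye, so parallax has to be taken out.

```bash
python3 - <<'E'
from h import *
np.set_printoptions(precision=4,suppress=True)
f=lambda x,y,z: atz("top",x/4+205,y/4+50,z)
print(f(237,209,.2525),f(235.5,385,.2525),"eye",f(229,262,.12))
a=cv2.imread("pics/m_top.png")[90:155,250:275].astype(int)
E
```

```text
[ 0.7454 -0.0193  0.2525] [ 0.6214 -0.0159  0.2525] eye [ 0.7418 -0.0138  0.12  ]
```

play_rows(
  moves=[
    [[0.02, -0.05, 0.3, 0, 0, 0, -1], [0.01, -0.05, 0.4, 0, 0, 0, -1], [0, 0, 0.3, 0, 0, 0, -1], [0, 0, 0.1, 0, 0, 0, -1], [0, 0, 0, 0, 0, 0, -1]],
  ],
)

```text
clock: 10.3
ee_pos: [0.5106, -0.0041, 0.1969]
ee_rot: [0.0, 1.0, -0.014, -0.001]
wrist_force: [-0.3, 0.4, -1.6]
gripper_width: 0.0235
```

```bash
python3 - <<'E'
from h import *
np.set_printoptions(precision=4,suppress=True)
s=bot.observe();print(s["clock"],s["ee_pos"],s["wrist_force"],s["torque"])
for cam in("scene","top"):
    snap(cam,"n_%s.png"%cam)
    for n in("rod_grip","rod_tip","bolt"):
        for d in bot.place_of(n,cam)[:2]: print(cam,n,round(d["p"],2),W(cam,d["xyz"]))
a=cv2.imread("pics/n_top.png")[80:155,235:290]
u,v=px("scene",[.742,-.0145,.13]);u,v=int(u),int(v);print(u,v)
b=cv2.imread("pics/n_scene.png")[v-50:v+25,u-45:u+30]
cv2.imwrite("pics/e.png",np.hstack([cv2.resize(x,None,fx=6,fy=6,interpolation=cv2.INTER_CUBIC) for x in(a,b)]))
E
```

```text
10.3 [ 0.5106 -0.0041  0.1969] [-0.3432  0.3691 -1.5547] [0.0012 0.1817 0.0245]
scene rod_grip 0.78 [ 0.5057 -0.0062  0.1964]
scene rod_tip 0.78 [ 0.7436 -0.0159  0.145 ]
scene bolt 0.71 [ 0.7411 -0.013   0.1198]
top bolt 0.72 [ 0.6725 -0.014  -0.0001]
top bolt 0.47 [ 0.7447 -0.0169  0.1128]
296 220
```

View pics/e.png

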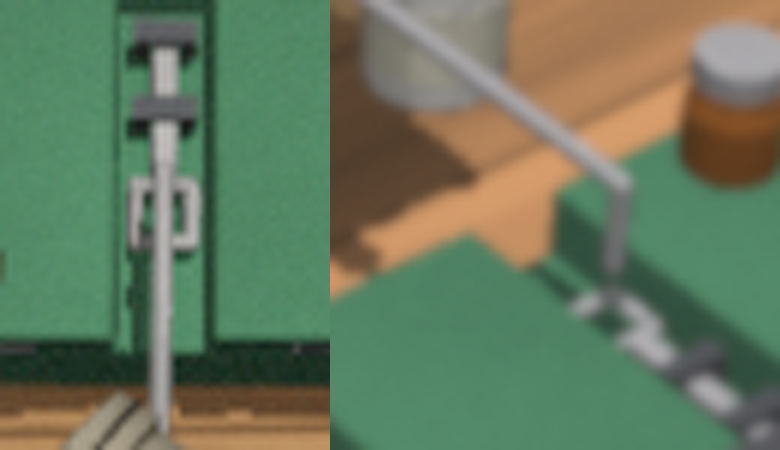

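On the left, the rod's end is at about (164,163) and the eye at (165,213). On the right, the prong tip is at (612,272), just above the eye.

```bash
python3 - <<'E'
from h import *
np.set_printoptions(precision=4,suppress=True)
f=lambda x,y,z: atz("top",x/6+235,y/6+80,z)
print(f(165,163,.197),f(161,380,.197),"eye",f(165,213,.12))
for y in(.74,.745): print("scene tip",)
g=lambda x,y,z: atz("scene",(x-330)/6+251,y/6+170,z)
print(g(613,272,.145),g(625,183,.197))
E
```

```text
[ 0.747  -0.0145  0.197 ] [ 0.6396 -0.0106  0.197 ] eye [ 0.7418 -0.0145  0.12  ]
scene tip
scene tip
[ 0.7415 -0.0104  0.145 ] [ 0.7431 -0.0103  0.197 ]
```

Aligned within tolerance. Next is a gentle descent with force checks.

play_rows(
  moves=[
    [[0, 0, 0.12, 0, 0, 0, -1], [0, 0, 0.12, 0, 0, 0, -1], [0, 0, 0.12, 0, 0, 0, -1], [0, 0, 0.1, 0, 0, 0, -1], [0, 0, 0, 0, 0, 0, -1]],
  ],
)

```text
clock: 11.2
ee_pos: [0.5106, -0.0041, 0.174]
ee_rot: [0.0, 1.0, -0.014, -0.001]
wrist_force: [-1.0, 1.0, -0.4]
gripper_width: 0.0236
```

play_rows(
  moves=[
    [[0, 0, 0.06, 0, 0, 0, -1], [0, 0, 0.06, 0, 0, 0, -1], [0, 0, 0, 0, 0, 0, -1]],
  ],
)

```text
clock: 11.5
ee_pos: [0.5111, -0.0041, 0.1687]
ee_rot: [-0.0, 1.0, -0.014, -0.0]
wrist_force: [0.9, -0.0, -2.4]
gripper_width: 0.0235
```

play_rows(
  moves=[
    [[0, 0, 0.06, 0, 0, 0, -1], [0, 0, 0.06, 0, 0, 0, -1], [0, 0, 0.06, 0, 0, 0, -1], [0, 0, 0, 0, 0, 0, -1]],
  ],
)

```text
clock: 11.9
ee_pos: [0.5109, -0.0041, 0.1595]
ee_rot: [-0.0, 1.0, -0.014, -0.0]
wrist_force: [0.6, 0.2, -2.1]
gripper_width: 0.0233
```

play_rows(
  moves=[
    [[0, 0, 0.04, 0, 0, 0, -1], [-0.08, 0, 0, 0, 0, 0, -1], [-0.08, 0, 0, 0, 0, 0, -1], [-0.08, 0, 0, 0, 0, 0, -1], [0, 0, 0, 0, 0, 0, -1]],
  ],
)

```text
clock: 12.4
ee_pos: [0.5001, -0.0038, 0.1583]
ee_rot: [0.0, 1.0, -0.014, 0.001]
wrist_force: [4.5, 0.3, -3.4]
gripper_width: 0.0236
```

play_rows(
  moves=[
    [[-0.08, 0, 0, 0, 0, 0, -1], [-0.08, 0, 0, 0, 0, 0, -1], [-0.08, 0, 0, 0, 0, 0, -1], [0, 0, 0, 0, 0, 0, -1]],
  ],
)

```text
clock: 12.8
ee_pos: [0.4879, -0.0035, 0.1583]
ee_rot: [0.0, 1.0, -0.014, 0.001]
wrist_force: [4.0, -0.7, -3.4]
gripper_width: 0.0238
```

```bash
python3 - <<'E'
from h import *
np.set_printoptions(precision=4,suppress=True)
s=bot.observe();print(s["clock"],s["ee_pos"],s["wrist_force"],s["torque"])
for cam in("scene","top"):
    snap(cam,"o_%s.png"%cam)
    for n in("rod_grip","rod_tip","bolt"):
        for d in bot.place_of(n,cam)[:2]: print(cam,n,round(d["p"],2),W(cam,d["xyz"]))
E
```

```text
12.8 [ 0.4879 -0.0035  0.1583] [ 4.0058 -0.7447 -3.37  ] [-0.0572 -0.4941 -0.0326]
scene rod_grip 0.59 [ 0.4841 -0.0027  0.1581]
scene rod_grip 0.5 [0.7106 0.0964 0.1429]
scene bolt 0.65 [ 0.5864 -0.382   0.0039]
scene bolt 0.57 [ 0.7277 -0.0115  0.1219]
top bolt 0.66 [ 0.7298 -0.0164  0.1127]
```

The bolt is engaged and sliding at about 4–5 N.

play_rows(
  moves=[
    [[-0.06, 0, 0, 0, 0, 0, -1], [-0.06, 0, 0, 0, 0, 0, -1], [-0.06, 0, 0, 0, 0, 0, -1], [0, 0, 0, 0, 0, 0, -1]],
  ],
)

```text
clock: 13.6
ee_pos: [0.4782, -0.0033, 0.1581]
ee_rot: [-0.0, 1.0, -0.014, 0.0]
wrist_force: [4.5, -0.0, -3.6]
gripper_width: 0.0237
```

play_rows(
  moves=[
    [[-0.04, 0, 0, 0, 0, 0, -1], [-0.04, 0, 0, 0, 0, 0, -1], [0, 0, 0, 0, 0, 0, -1]],
  ],
)

```text
clock: 13.9
ee_pos: [0.4744, -0.0032, 0.158]
ee_rot: [0.0, 1.0, -0.014, 0.0]
wrist_force: [4.9, 0.5, -2.4]
gripper_width: 0.0235
```

play_rows(
  moves=[
    [[-0.03, 0, 0, 0, 0, 0, -1], [-0.03, 0, 0, 0, 0, 0, -1], [0, 0, 0, 0, 0, 0, -1]],
  ],
)

```text
clock: 14.2
ee_pos: [0.4724, -0.0032, 0.1582]
ee_rot: [0.0, 1.0, -0.014, 0.001]
wrist_force: [6.5, 0.2, -3.2]
gripper_width: 0.0237
```

play_rows(
  moves=[
    [[-0.02, 0, 0, 0, 0, 0, -1], [0, 0, 0, 0, 0, 0, -1]],
  ],
)

```text
clock: 14.4
ee_pos: [0.4723, -0.0032, 0.1583]
ee_rot: [0.0, 1.0, -0.014, 0.002]
wrist_force: [8.6, -0.4, -5.0]
gripper_width: 0.0238
```

play_rows(
  moves=[
    [[-0.02, 0, 0, 0, 0, 0, -1], [0, 0, 0, 0, 0, 0, -1]],
  ],
)

```text
clock: 14.6
ee_pos: [0.4723, -0.0033, 0.1585]
ee_rot: [0.001, 1.0, -0.013, 0.003]
wrist_force: [11.1, -0.8, -5.7]
gripper_width: 0.0239
```

play_rows(
  moves=[
    [[-0.02, 0, 0, 0, 0, 0, -1], [0, 0, 0, 0, 0, 0, -1]],
  ],
)

```text
clock: 14.8
ee_pos: [0.4722, -0.0035, 0.1586]
ee_rot: [0.001, 1.0, -0.014, 0.004]
wrist_force: [12.6, -0.5, -6.1]
gripper_width: 0.0239
```

The stop is felt: the tool stands still while the force rises about 2 N per mm. I'll go to about 15 N and hold.

play_rows(
  moves=[
    [[-0.02, 0, 0, 0, 0, 0, -1], [0, 0, 0, 0, 0, 0, -1], [0, 0, 0, 0, 0, 0, -1], [0, 0, 0, 0, 0, 0, -1]],
  ],
)

```text
clock: 15.2
ee_pos: [0.4721, -0.0037, 0.1589]
ee_rot: [0.001, 1.0, -0.014, 0.004]
wrist_force: [13.2, -1.1, -6.9]
gripper_width: 0.0235
```

play_rows(
  moves=[
    [[-0.01, 0, 0, 0, 0, 0, -1], [0, 0, 0, 0, 0, 0, -1], [0, 0, 0, 0, 0, 0, -1], [0, 0, 0, 0, 0, 0, -1], [0, 0, 0, 0, 0, 0, -1], [0, 0, 0, 0, 0, 0, -1]],
  ],
)

```text
clock: 15.8
ee_pos: [0.4721, -0.0038, 0.1589]
ee_rot: [0.001, 1.0, -0.014, 0.005]
wrist_force: [14.0, -1.0, -7.4]
gripper_width: 0.0236
```

```bash
python3 - <<'E'
from h import *
np.set_printoptions(precision=4,suppress=True)
s=bot.observe();print(s["clock"],s["ee_pos"],s["wrist_force"],s["torque"])
for cam in("scene","top"):
    snap(cam,"q_%s.png"%cam)
    for n in("rod_grip","rod_tip","bolt"):
        for d in bot.place_of(n,cam)[:2]: print(cam,n,round(d["p"],2),W(cam,d["xyz"]))
a=cv2.imread("pics/q_top.png")[80:155,235:290]
u,v=296,220
b=cv2.imread("pics/q_scene.png")[v-50:v+25,u-60:u+15]
cv2.imwrite("pics/f.png",np.hstack([cv2.resize(x,None,fx=6,fy=6,interpolation=cv2.INTER_CUBIC) for x in(a,b)]))
E
```

```text
15.8 [ 0.4721 -0.0038  0.1589] [14.0441 -1.0192 -7.3989] [-0.2033 -2.5105 -0.0777]
scene rod_grip 0.69 [ 0.4686 -0.001   0.1588]
scene rod_grip 0.43 [ 0.703  -0.0176  0.1087]
scene rod_tip 0.63 [ 0.7014 -0.0184  0.109 ]
scene bolt 0.73 [ 0.7128 -0.0119  0.1215]
top bolt 0.69 [ 0.7089 -0.0148  0.1131]
```

View pics/f.png

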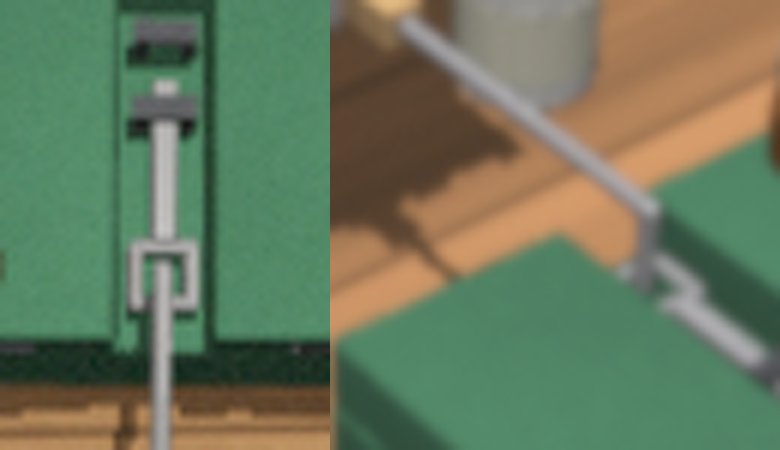

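The eye has moved about 33 mm, to roughly 36 mm behind the front. The prong stands upright in it and has held more than 10 N for about a second. Next I'll release and lift straight out.

play_rows(
  moves=[
    [[0.06, 0, 0, 0, 0, 0, -1], [0.06, 0, 0, 0, 0, 0, -1], [0.06, 0, 0, 0, 0, 0, -1], [0.04, 0, 0, 0, 0, 0, -1], [0, 0, 0, 0, 0, 0, -1]],
  ],
)

```text
clock: 16.7
ee_pos: [0.4768, -0.003, 0.1576]
ee_rot: [-0.0, 1.0, -0.014, -0.001]
wrist_force: [0.1, 0.5, -1.4]
gripper_width: 0.0234
```

play_rows(
  moves=[
    [[0, 0, -0.08, 0, 0, 0, -1], [0, 0, -0.12, 0, 0, 0, -1], [0, 0, -0.2, 0, 0, 0, -1], [0, 0, -0.4, 0, 0, 0, -1], [0, 0, -0.6, 0, 0, 0, -1], [0, 0, -0.5, 0, 0, 0, -1], [0, 0, 0, 0, 0, 0, -1]],
  ],
)

```text
clock: 17.4
ee_pos: [0.4797, -0.0039, 0.2562]
ee_rot: [-0.0, 1.0, -0.014, 0.003]
wrist_force: [-0.1, -0.3, -2.0]
gripper_width: 0.0237
```

```bash
python3 - <<'E'
from h import *
np.set_printoptions(precision=4,suppress=True)
s=bot.observe();print(s["clock"],s["ee_pos"],s["ee_rot"],s["wrist_force"],s["torque"])
for cam in("scene","top"):
    snap(cam,"r_%s.png"%cam)
    for n in("rod_grip","rod_tip","bolt","rest_seat"):
        for d in bot.place_of(n,cam)[:3]: print(cam,n,round(d["p"],2),W(cam,d["xyz"]))
E
```

```text
17.4 [ 0.4797 -0.0039  0.2562] [-0.0002  0.9999 -0.0136  0.0032] [-0.0866 -0.307  -2.0485] [ 0.0133  0.2495 -0.016 ]
scene rod_grip 0.63 [ 0.478  -0.0044  0.2559]
scene rod_tip 0.84 [ 0.7135 -0.0148  0.2058]
scene bolt 0.56 [ 0.71   -0.009   0.1203]
scene bolt 0.42 [ 0.4062 -0.231   0.0873]
scene rest_seat 0.98 [ 0.2997 -0.486   0.0866]
scene rest_seat 0.76 [ 0.4071 -0.2312  0.0847]
scene rest_seat 0.73 [ 0.2471 -0.2598  0.0648]
top bolt 0.68 [ 0.71   -0.0176  0.1122]
top rest_seat 0.96 [ 0.3042 -0.484   0.0853]
top rest_seat 0.95 [ 0.2454 -0.2549  0.0613]
top rest_seat 0.76 [ 0.4118 -0.2324  0.0844]
```

```bash
python3 - <<'E'
from h import *
plan([([.44,-.225,.256],down(np.radians(30)),10),([.4101,-.2249,.19],down(np.radians(96.53)),16)],-1)
E
```

```text
[[-0.06,0.45,-0.01,0,0,-0.69,-1],[-0.09,0.44,-0.01,0,0,-0.69,-1],[-0.11,0.44,-0.01,0,0,-0.69,-1],[-0.14,0.43,-0.01,0,0,-0.69,-1],[-0.16,0.42,-0.01,0,0,-0.69,-1],[-0.18,0.41,-0.01,0,0,-0.69,-1],[-0.2,0.4,-0.01,0,0,-0.69,-1],[-0.23,0.39,-0.01,0,0,-0.69,-1],[-0.25,0.38,-0.01,0,0,-0.69,-1],[-0.27,0.36,-0.01,0,0,-0.69,-1]]
[[-0.03,-0.02,0.08,0,0,-0.91,-1],[-0.03,-0.02,0.08,0,0,-0.91,-1],[-0.03,-0.02,0.08,0,0,-0.91,-1],[-0.03,-0.03,0.08,0,0,-0.91,-1],[-0.03,-0.03,0.08,0,0,-0.91,-1],[-0.02,-0.03,0.08,0,0,-0.91,-1],[-0.02,-0.03,0.08,0,0,-0.91,-1],[-0.02,-0.03,0.08,0,0,-0.91,-1],[-0.02,-0.03,0.08,0,0,-0.91,-1],[-0.01,-0.03,0.08,0,0,-0.91,-1]]
[[-0.01,-0.04,0.08,0,0,-0.91,-1],[-0.01,-0.04,0.08,0,0,-0.91,-1],[-0.01,-0.04,0.08,0,0,-0.91,-1],[0,-0.04,0.08,0,0,-0.91,-1],[0,-0.04,0.08,0,0,-0.91,-1],[0,-0.04,0.08,0,0,-0.91,-1]]
```

play_rows(
  moves=[
    [[-0.06, 0.45, -0.01, 0, 0, -0.69, -1], [-0.09, 0.44, -0.01, 0, 0, -0.69, -1], [-0.11, 0.44, -0.01, 0, 0, -0.69, -1], [-0.14, 0.43, -0.01, 0, 0, -0.69, -1], [-0.16, 0.42, -0.01, 0, 0, -0.69, -1], [-0.18, 0.41, -0.01, 0, 0, -0.69, -1], [-0.2, 0.4, -0.01, 0, 0, -0.69, -1], [-0.23, 0.39, -0.01, 0, 0, -0.69, -1], [-0.25, 0.38, -0.01, 0, 0, -0.69, -1], [-0.27, 0.36, -0.01, 0, 0, -0.69, -1]],
  ],
)

```text
clock: 18.9
ee_pos: [0.4396, -0.2267, 0.2578]
ee_rot: [-0.0, 0.966, 0.26, -0.0]
wrist_force: [0.2, -0.2, -1.4]
gripper_width: 0.0235
```

play_rows(
  moves=[
    [[-0.03, -0.02, 0.08, 0, 0, -0.91, -1], [-0.03, -0.02, 0.08, 0, 0, -0.91, -1], [-0.03, -0.02, 0.08, 0, 0, -0.91, -1], [-0.03, -0.03, 0.08, 0, 0, -0.91, -1], [-0.03, -0.03, 0.08, 0, 0, -0.91, -1], [-0.02, -0.03, 0.08, 0, 0, -0.91, -1], [-0.02, -0.03, 0.08, 0, 0, -0.91, -1], [-0.02, -0.03, 0.08, 0, 0, -0.91, -1], [-0.02, -0.03, 0.08, 0, 0, -0.91, -1], [-0.01, -0.03, 0.08, 0, 0, -0.91, -1]],
  ],
)

```text
clock: 19.9
ee_pos: [0.4214, -0.2259, 0.2176]
ee_rot: [0.0, 0.809, 0.587, -0.0]
wrist_force: [0.1, -0.1, -2.1]
gripper_width: 0.0236
```

play_rows(
  moves=[
    [[-0.01, -0.04, 0.08, 0, 0, -0.91, -1], [-0.01, -0.04, 0.08, 0, 0, -0.91, -1], [-0.01, -0.04, 0.08, 0, 0, -0.91, -1], [0, -0.04, 0.08, 0, 0, -0.91, -1], [0, -0.04, 0.08, 0, 0, -0.91, -1], [0, -0.04, 0.08, 0, 0, -0.91, -1], [0, 0, 0, 0, 0, 0, -1], [0, 0, 0, 0, 0, 0, -1]],
  ],
)

```text
clock: 20.7
ee_pos: [0.4094, -0.2258, 0.1939]
ee_rot: [0.0, 0.665, 0.747, -0.0]
wrist_force: [0.0, -0.0, -1.3]
gripper_width: 0.0236
```

```bash
python3 - <<'E'
from h import *
np.set_printoptions(precision=4,suppress=True)
s=bot.observe();print(s["clock"],s["ee_pos"],s["ee_rot"],s["gripper_width"],s["wrist_force"],s["torque"])
for cam in("scene","top"):
    snap(cam,"t_%s.png"%cam)
    for n in("rod_grip","rod_tip"):
        for d in bot.place_of(n,cam)[:2]: print(cam,n,round(d["p"],2),W(cam,d["xyz"]))
p=s["ee_pos"];t=rot()*R.identity();print("to grip pose, tool shares:",t.inv().apply(np.array([.4101,-.2249,.0849])-p)/.05, "turn",(t.inv()*down(np.radians(96.53))).as_rotvec()/.08)
E
```

```text
20.7 [ 0.4094 -0.2258  0.1939] [ 0.      0.6648  0.7471 -0.    ] 0.02361170677531178 [ 0.0004 -0.0315 -1.3449] [-0.212   0.0225 -0.0104]
scene rod_grip 0.65 [ 0.4163 -0.2351  0.1917]
scene rod_tip 0.67 [ 0.3829 -0.0024  0.1428]
top rod_grip 0.75 [ 0.4161 -0.2334  0.2   ]
top rod_tip 0.85 [0.3841 0.0034 0.1443]
to grip pose, tool shares: [0.0158 0.0148 2.1806] turn [0.0023 0.0023 0.0571]
```

play_rows(
  moves=[
    [[0.02, 0.01, 0.5, 0, 0, 0.06, -1], [0, 0, 0.6, 0, 0, 0, -1], [0, 0, 0.5, 0, 0, 0, -1], [0, 0, 0.25, 0, 0, 0, -1], [0, 0, 0.12, 0, 0, 0, -1], [0, 0, 0.1, 0, 0, 0, -1], [0, 0, 0.08, 0, 0, 0, -1], [0, 0, 0, 0, 0, 0, -1], [0, 0, 0, 0, 0, 0, -1]],
  ],
)

```text
clock: 21.9
ee_pos: [0.4101, -0.2246, 0.0869]
ee_rot: [0.0, 0.666, 0.746, 0.0]
wrist_force: [-0.9, 0.4, -1.8]
gripper_width: 0.0233
```

```bash
python3 - <<'E'
from h import *
np.set_printoptions(precision=4,suppress=True)
s=bot.observe();print(s["clock"],s["ee_pos"],s["ee_rot"],s["gripper_width"],s["wrist_force"],s["torque"])
for cam in("scene","top"):
    snap(cam,"v_%s.png"%cam)
    for n in("rod_grip","rod_tip"):
        for d in bot.place_of(n,cam)[:2]: print(cam,n,round(d["p"],2),W(cam,d["xyz"]))
a=cv2.imread("pics/v_scene.png")[150:260,110:250];b=cv2.imread("pics/v_top.png")[190:250,250:380]
cv2.imwrite("pics/g.png",np.vstack([cv2.resize(a,(420,330)),cv2.resize(b,(420,194))]))
E
```

```text
21.9 [ 0.4101 -0.2246  0.0869] [0.0004 0.6657 0.7462 0.0001] 0.023284604447918092 [-0.868   0.36   -1.8122] [-0.1702  0.0796  0.0327]
scene rod_grip 0.91 [ 0.42   -0.2336  0.0889]
scene rod_tip 0.97 [ 0.3832 -0.0007  0.0349]
top rod_grip 0.73 [ 0.4174 -0.2318  0.09  ]
top rod_tip 0.5 [0.3866 0.0033 0.0356]
```

View pics/g.png

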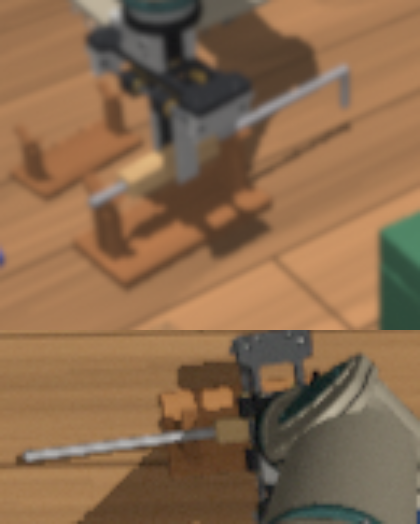

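The rod lies over both notches. I'll go down the last 2 mm, then open and retreat.

play_rows(
  moves=[
    [[0, 0, 0.03, 0, 0, 0, -1], [0, 0, 0.02, 0, 0, 0, -1], [0, 0, 0, 0, 0, 0, -1]],
  ],
)

```text
clock: 22.5
ee_pos: [0.409, -0.2247, 0.0851]
ee_rot: [-0.0, 0.666, 0.746, 0.0]
wrist_force: [-3.5, 1.0, 14.3]
gripper_width: 0.0241
```

play_rows(
  moves=[
    [[0, 0, 0, 0, 0, 0, 1], [0, 0, 0, 0, 0, 0, 1], [0, 0, 0, 0, 0, 0, 1], [0, 0, 0, 0, 0, 0, 1], [0, 0, 0, 0, 0, 0, 1], [0, 0, 0, 0, 0, 0, 1], [0, 0, 0, 0, 0, 0, 1], [0, 0, 0, 0, 0, 0, 1], [0, 0, 0, 0, 0, 0, 1], [0, 0, 0, 0, 0, 0, 1]],
  ],
)

```text
clock: 23.5
ee_pos: [0.4098, -0.2244, 0.084]
ee_rot: [-0.0, 0.666, 0.746, 0.0]
wrist_force: [-0.0, 0.4, -0.4]
gripper_width: 0.0936
```

play_rows(
  moves=[
    [[0, 0, -0.2, 0, 0, 0, 1], [0, 0, -0.5, 0, 0, 0, 1], [0, 0, -0.8, 0, 0, 0, 1], [0, 0, -0.8, 0, 0, 0, 1], [0, 0, -0.5, 0, 0, 0, 1], [0, 0, 0, 0, 0, 0, 1], [0, 0, 0, 0, 0, 0, 1]],
  ],
)

```text
clock: 24.2
ee_pos: [0.4099, -0.2242, 0.2245]
ee_rot: [0.0, 0.666, 0.746, 0.0]
wrist_force: [0.4, -0.0, -0.8]
gripper_width: 0.0939
```

```bash
python3 - <<'E'
from h import *
np.set_printoptions(precision=4,suppress=True)
s=bot.observe();print(s["clock"],s["ee_pos"],s["gripper_width"],s["wrist_force"])
for cam in("scene","top","wrist"):
    snap(cam,"z_%s.png"%cam)
    for n in("rod_grip","rod_tip","rest_seat","bolt","tin","jar","block"):
        for d in bot.place_of(n,cam)[:2]: print(cam,n,round(d["p"],2),W(cam,d["xyz"]))
a=cv2.imread("pics/z_scene.png")[150:260,110:250];b=cv2.imread("pics/z_wrist.png")
cv2.imwrite("pics/k.png",np.hstack([cv2.resize(a,(420,330)),cv2.resize(b,(380,330))]))
E
```

```text
24.2 [ 0.4099 -0.2242  0.2245] 0.09392489992557006 [ 0.4417 -0.0132 -0.7992]
scene rod_grip 0.67 [ 0.4142 -0.2358  0.0874]
scene rod_tip 0.91 [ 0.3854 -0.0005  0.0333]
scene rest_seat 0.89 [ 0.3012 -0.4871  0.0882]
scene rest_seat 0.87 [ 0.4075 -0.2347  0.0835]
scene bolt 0.52 [ 0.7096 -0.0115  0.1229]
scene jar 0.74 [0.7093 0.0982 0.1436]
scene block 0.9 [ 0.5859 -0.3816  0.0042]
scene block 0.16 [ 0.4101 -0.2315  0.0858]
top rod_grip 0.67 [ 0.4129 -0.2318  0.0876]
top rod_tip 0.49 [ 0.6738 -0.0137 -0.0005]
top rest_seat 0.91 [ 0.4143 -0.2345  0.0859]
top rest_seat 0.66 [ 0.248  -0.2559  0.0593]
top bolt 0.73 [ 0.709  -0.0114  0.1123]
top tin 0.72 [ 0.4129 -0.2341  0.0855]
top jar 0.7 [0.7145 0.0947 0.1414]
top block 0.87 [ 0.5782 -0.3783 -0.0028]
wrist rest_seat 0.87 [ 0.249  -0.2564  0.0617]
wrist rest_seat 0.64 [ 0.4104 -0.2314  0.0862]
wrist block 0.81 [ 0.5841 -0.375   0.0054]
```

View pics/k.png

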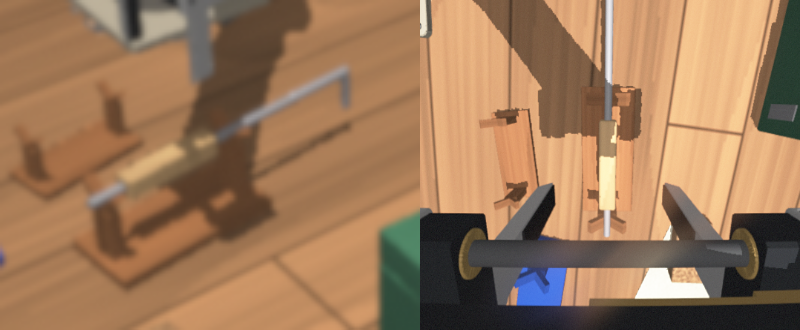

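The rod rests in both notches, hook down, and the gripper is clear of it. The handle is within a few mm of the seat, and the bolt is still drawn.

```bash
python3 -c "
from workcell import bot
print(bot.close_job())"
```

```text
the job is handed in; nothing more can be done
None
```

The bolt is drawn back against its stop, the rod is back in both notches of its rest with the hook down, and the job is handed in at about 24.5 s of the 69 s allowed. No verdict is reported.

- **Drawing the bolt:** I hooked the eye and pulled at about 4–5 N until the stop was felt. I then held it there for about a second, with the wrist force rising from about 11 to 14 N along the pull. The highest wrist force I read during the pull was about 16 N in all.
- **Bolt at the end:** the eye is about 36 mm behind the chest's front, against a limit of 45 mm. Both cameras agreed on this after the rod was lifted out.
- **Rod at the end:** the handle is within about 3–7 mm of the seat, inside the 22 mm allowed. The pictures show it lying in both notches with the gripper clear. Pressing it home briefly read about 14 N at the wrist.
- **Bystanders:** the jar and block measured where they started, within about 4 mm.

Checks that failed or disagreed:
- The network gave no valid final position for the tin (its one match was the rod handle). The tin was not re-measured, though nothing went near it.
- The last top-view rod-tip reading was also false, placing the tip at the chest's front. The scene camera's reading was right.
- Before I lowered the hook, estimates of its sideways position differed by up to 5 mm, but it dropped into the eye without touching.

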